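Shut the parts box and snap its catches in order

TASK

Shut the clear parts box before the rain: with the fingertips push its half-open flap down until it is closed, without pressing in any catch yet, then lightly press the three catches along the flap's front edge fully down one after another: first the long bar in the middle, then the round one, and last the square one. Grasp and lift nothing, never press hard, never swing the flap further open, and leave the box where it stands and the tools and other things around it undisturbed.

Things in the scene. Friction and masses are not known exactly. Their poses are not given: they have to be found in the camera images.
- partsbox: Clear plastic parts box, loose on the bench, about 0.7 kg, 150 (its x) by 260 (its y) by 50 mm high, with empty compartments and clear 3 mm walls. Origin at the centre of its underside; x points from the front (catch side, towards the robot) to the hinge, y to its left, z up. Press down on it only; it can slide if pushed sideways.
- flap (a joint): Angle of the clear flap in rad: 0 is shut (lying on the box's rim), growing as the front edge swings up. It stays where it is left (a stiff hinge); about 1 to 2 N pushing down near the front edge closes it. It begins about half open, 0.45 to 0.75.
- flap_hinge (a point): Centre of the flap's hinge line, which runs along the box's y, 75 mm behind the box's centre and 52 mm above the bench. The flap is a slab 4 mm thick, 260 mm wide, reaching from 2 to 150 mm in front of this line, and the line lies in its mid-thickness. Its axes turn with the flap: -x runs along the flap to the front edge, y along the hinge, z is out of its upper face. Apart from the catches the upper face is bare and may be pushed anywhere.
- flap_front (a point): Middle of the flap's front edge, on its upper face, 150 mm from the hinge line. Axes as at the hinge.
- catch_bar_top (a point): Centre of the top of the long bar catch, grey plastic, 48 mm along the edge by 18 mm, in the middle of the flap's front edge. Its top stands 13.8 mm over the flap's upper face when up, and 7.8 mm when fully pressed. It lies 134 mm from the hinge line.
- catch_round_top (a point): Centre of the top of the round catch, grey plastic, 20 mm across, on the flap's front edge 95 mm to the left of the bar (the box's +y side). Same height and distance from the hinge as the bar.
- catch_square_top (a point): Centre of the top of the square catch, grey plastic, 20 by 20 mm, on the flap's front edge 95 mm to the right of the bar (the box's -y side). Same height and distance from the hinge as the bar.
- catch_bar (a joint): How far the bar catch is pressed in, m: 0 is up, 0.006 fully down. It moves at right angles to the flap with a steady resistance of about 3.5 N, ends at a hard stop, and stays where it is left.
- catch_round (a joint): The same for the round catch.
- catch_square (a joint): The same for the square catch.
- screwdriver: Bystander: yellow-handled screwdriver, 200 mm long, lying on the bench in front of the box.
- hexset: Bystander: hex key set, five L-shaped stainless keys up to 79 mm tall in a black block 100 by 32 mm, to the right of the box. Origin under its centre.
- level: Bystander: small aluminium level, 22 by 220 by 43 mm, standing behind the box. Origin under its centre.
- tray: Bystander: open grey plastic hardware tray, 160 by 110 by 32 mm, to the left of the box. Origin under its centre.
- bolt: Bystander: steel bolt, 40 mm tall, standing on its head in the tray. Origin under its head.
- tape: Bystander: tape measure, about 68 by 36 by 66 mm, at the front right corner of the box. Origin under its centre.
- jar: Bystander: glass jar, 64 mm across, 85 mm tall, at the front left of the box. Origin under its centre.

How it is judged (in metres and radians):
On the way, in this order (a step that is already met when the one before it is completed fails the run):
1. the flap is shut with all three catches still up (value of joint flap below 0.04 rad and value of joint each of catch_bar, catch_round, catch_square below 0.0015 m), for 0.1 s.
2. the bar catch is down, the other two still up (value of joint flap below 0.04 rad and value of joint catch_bar above 0.0045 m and value of joint each of catch_round, catch_square below 0.0015 m), for 0.1 s.
3. the round catch is down, the square one still up (value of joint flap below 0.04 rad and value of joint each of catch_bar, catch_round above 0.0045 m and value of joint catch_square below 0.0015 m), for 0.1 s.
4. the square catch is down (value of joint flap below 0.04 rad and value of joint each of catch_bar, catch_round, catch_square above 0.0045 m), for 0.1 s.
At the end, for the whole second after the job is handed in: The flap is shut to within 0.04 rad (6 mm at its front edge), all three catches are pressed at least 4.5 of their 6 mm, the box is flat, at rest and within 25 mm of where it stood, and every bystander is within 20 mm of where it stood (all of step 4 and linear speed of partsbox below 0.01 m/s and angle between partsbox's own z axis and vertical below 0.03 rad and distance of partsbox from where it was at the start of the episode below 0.025 m and distance of each of screwdriver, hexset, level, tray, bolt, tape, jar from where it was at the start of the episode below 0.02 m); the robot touches nothing.
It fails at once if the fingers or arm press the box, its flap or its catches with more than 30 N (contact force between any of the fingers, the arm and partsbox above 30 N).
It fails at once if the flap is swung further open, past 0.95 rad (value of joint flap above 0.95 rad).
It fails at once if the box is lifted, tipped, or shoved more than 25 mm (height (world z) of partsbox above 0.01 m or angle between partsbox's own z axis and vertical above 0.12 rad or distance of partsbox from where it was at the start of the episode above 0.025 m).
It fails at once if a bystander is moved more than 20 mm (distance of any of screwdriver, hexset, level, tray, bolt, tape, jar from where it was at the start of the episode above 0.02 m).
It also fails if it takes over 51 s, if anything falls off the work surface, if the arm or the gripper's body presses on something with over 40 N, if the wrist force passes 120 N, or if a joint passes its speed limit or range.

ROBOT

A 6-joint arm with a two-finger parallel gripper is mounted at the origin on the work surface. World frame = base frame: x ahead of the robot, y to its left, z up, the work surface at z = 0. Lengths are in mm, angles in degrees, forces in N, time in s.
With the tool pointing down it reaches from about 300 to 850 mm from the base axis. Payload 4.2 kg.
Tool frame: the origin (TCP) lies at the very end of the fingers, on their centre line; the grasp point (between the pads) lies 19 mm behind it; z points along the fingers, y is the direction in which the jaws open and shut (so a half turn about z gives the same grasp; the last joint's range is limited). The gripper opens to 91 mm and grips with 3 to 60 N. Pads are 32 mm wide; open, the fingers measure 118 mm over their backs; the gripper's body (76 mm by 178 mm) begins 60 mm behind the grasp point.
Start: joints at [-72.938, 18.312, 89.639, -0, 72.044, -1.146], TCP at [179.678, -546.223, 213.976] pointing down, gripper open.
Joint ranges: [-177.97, 177.97], [-48.28, 115.42], [12.27, 149.76], [-77.06, 257.06], [2.81, 150.46], [-146.56, 146.56]. Speed limits (degrees/s): [147.25, 147.25, 180, 180, 180, 180].

INTERFACE

Orientations are given as [roll, pitch, yaw] about the fixed x, y, z axes, in that order (R = Rz(yaw) Ry(pitch) Rx(roll)).
In Python, from workcell import telemetry, grab_frame, job gives the robot as it stands.
- The arm moves only by the tool drive_tool, never from a script. Its argument "moves" is a list of rows, each an object of numbers: "claw": the closure, from -1 (fully open) to 1 (shut); "dx", "dy", "dz": the shift along the tool's x, y, z in units of 20 mm (1.0 is 20 mm); "yaw": the turn about the tool's z in units of 0.15 rad (1.0 is 0.15 rad). In form: [{"claw": .., "dx": .., "dy": .., "dz": .., "yaw": ..}, ...]. A call has 1 to 5 rows; each row shifts and turns the pose as measured when the row begins, along the tool's axes as they then stand; what a row does not reach is not made up. A row lasts 1/8 s, in which the tool goes at most 62.5 mm and 10.7 degrees, less where a joint would pass 70% of its speed; a pose out of reach is approached as far as the arm can. A call with a number of a shift or a turn outside -1 to 1 is refused whole. A call with a gripper value outside its range is refused whole. The fingers move at their own pace and stop on an object; "grip_force" is the grip in N (left out, the last holds). Time passes only in rows, so rows that do not move let the fingers close. It gives the time, the measured TCP pose, the force and the opening at its end, in the units of the state.
- telemetry.state(): the state, without advancing time (a new reading comes with each control period).
- grab_frame(name): name is "side" or "top"; returns a dict with "color" (384x512x3 uint8, blue, green, red), "vertical_fov" (degrees; the focal length in pixels is half the picture's height over the tangent of half this angle, whatever the lens; pixels are square), "cx", "cy" (the principal point, pixels), "pose" (4x4, takes a point from camera to world coordinates). Camera axes: x right, y down, z forward; pixel columns grow to the right and rows downward; lengths in mm; the calibration is good to about 2 mm. A picture is of the moment at which its call begins. There is no depth.
- job.job_done(): hands the job in, once; it reports no verdict.
The state is a dict: "time_s": time; "qpos": joint angles; "qvel": joint speeds; "effort": joint torques, N m; "ee_pos": TCP position; "ee_rot": TCP orientation; "force": force on the tool from outside, world axes, zero at the start; "torque": the same for the moment, N m; "gripper_width": finger opening in mm.
Only numpy, scipy, OpenCV 4.12 (cv2) and the standard library are available. Lean on these libraries where they do the work, as an engineer would, in place of code of your own. Each camera call takes 0.05 s, during which the arm holds its last target.

## Working session

There is one attempt and no reset: what is moved stays moved. The work goes in short steps, Python scripts to look and compute and a tool call to move; the robot and the scene stay as the last step left them, time stands still between calls to the robot, and variables do not carry over. Pictures are saved under pics/ and viewed, and the job is handed in when it is done.

Besides the shell and the picture viewer there is one more tool, called after "Request:" as name([rows], argument=value, ...), one row to a line, values as JSON. drive_tool: Moves the arm, as the interface text tells. Its arguments: {"type":"object","properties":{"moves":{"type":"array"},"grip_force":{"type":"number"}},"required":["moves"]}

```bash
mkdir -p pics
cat > h.py <<'E'
import numpy as np,cv2
from workcell import telemetry, grab_frame, job
def snap(n,tag):
    f=grab_frame(n); cv2.imwrite(f'pics/{tag}.png',f['color']); np.savez(f'pics/{tag}.npz',pose=f['pose'],c=np.array([f['vertical_fov'],f['cx'],f['cy']])); return f
def cam(tag):
    d=np.load(f'pics/{tag}.npz'); fov,cx,cy=d['c']; F=192/np.tan(np.radians(fov/2)); return d['pose'],F,cx,cy
def ray(tag,u,v):
    P,F,cx,cy=cam(tag); d=P[:3,:3]@np.array([(u-cx)/F,(v-cy)/F,1]); return P[:3,3],d
def atz(tag,u,v,z):
    o,d=ray(tag,u,v); return o+d*(z-o[2])/d[2]
def proj(tag,p):
    P,F,cx,cy=cam(tag); q=P[:3,:3].T@(np.asarray(p,float)-P[:3,3]); return np.array([cx+F*q[0]/q[2],cy+F*q[1]/q[2]])
def crop(tag,x0,y0,x1,y1,s,out):
    im=cv2.imread(f'pics/{tag}.png')[y0:y1,x0:x1]; cv2.imwrite(f'pics/{out}.png',cv2.resize(im,None,fx=s,fy=s,interpolation=cv2.INTER_CUBIC))
E
python3 - <<'E'
from h import *
for n in('side','top'):
    f=snap(n,n+'0'); print(n,f['vertical_fov'],f['cx'],f['cy'],f['pose'].round(2))
print(telemetry.state())
E
```

```text
side 54.10209782644917 252.81250845431993 188.1857545701326 [[-9.2000e-01 -2.3000e-01  3.1000e-01  3.1471e+02]
 [-3.9000e-01  5.4000e-01 -7.4000e-01  6.4199e+02]
 [ 1.0000e-02 -8.1000e-01 -5.9000e-01  5.1553e+02]
 [ 0.0000e+00  0.0000e+00  0.0000e+00  1.0000e+00]]
top 57.13737920344398 258.3994268589934 188.55903625738532 [[ 0.0000e+00 -9.9000e-01  1.4000e-01  4.1937e+02]
 [-1.0000e+00  0.0000e+00  4.0000e-02  6.6330e+01]
 [-4.0000e-02 -1.4000e-01 -9.9000e-01  8.8177e+02]
 [ 0.0000e+00  0.0000e+00  0.0000e+00  1.0000e+00]]
{'time_s': 0.1, 'qpos': array([-7.29367434e+01,  1.83473537e+01,  8.96991994e+01, -9.50786738e-04,
        7.20424928e+01, -1.14574611e+00]), 'qvel': array([ 0.03399716,  0.00600613, -0.18503065,  0.03324598, -0.05567833,
        0.11162881]), 'effort': array([ 4.10685807e-04, -4.13332808e+01, -2.32509899e+01,  7.29405787e-02,
        4.22856014e-02, -4.69420274e-05]), 'ee_pos': array([ 179.5458201 , -545.7833972 ,  213.21206931]), 'ee_rot': array([-1.79910954e+02, -8.76703451e-04,  1.82092959e+01]), 'force': array([-0.11013163,  0.45762503, -0.72033869]), 'torque': array([-0.00926451,  0.00791579, -0.03759181]), 'gripper_width': 91.29625117279483}
```

View pics/top0.png

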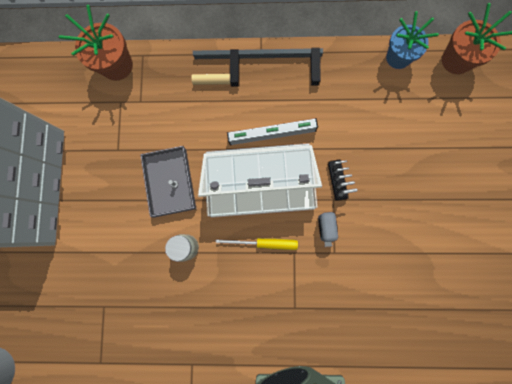

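View pics/side0.png

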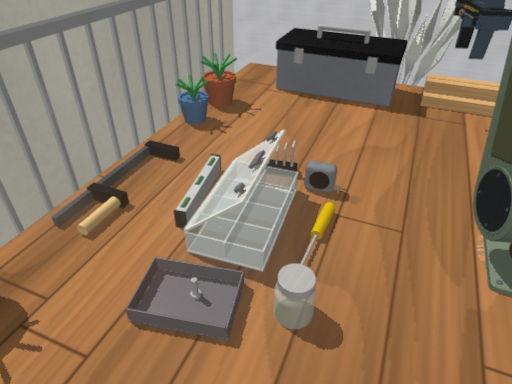

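Run:
```python
from h import *
crop('top0',150,90,400,280,3,'topc'); crop('side0',150,100,420,300,2.9,'sidec')
```

```text
(no output)
```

View pics/topc.png

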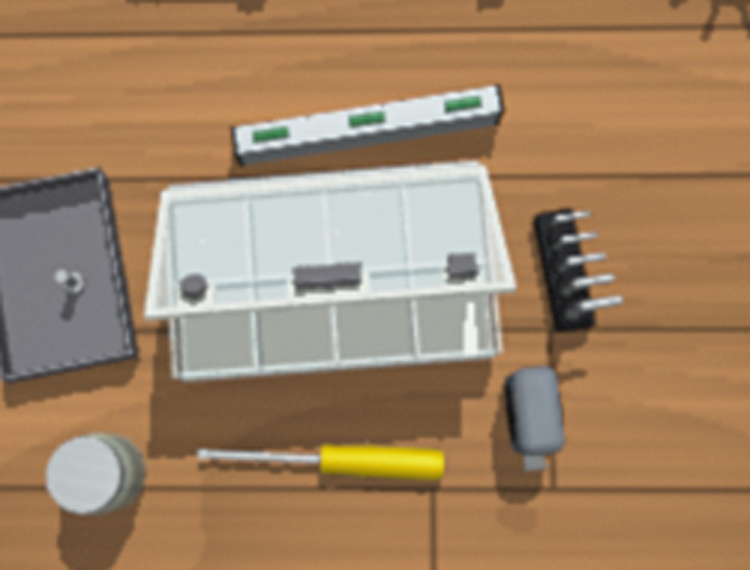

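View pics/sidec.png

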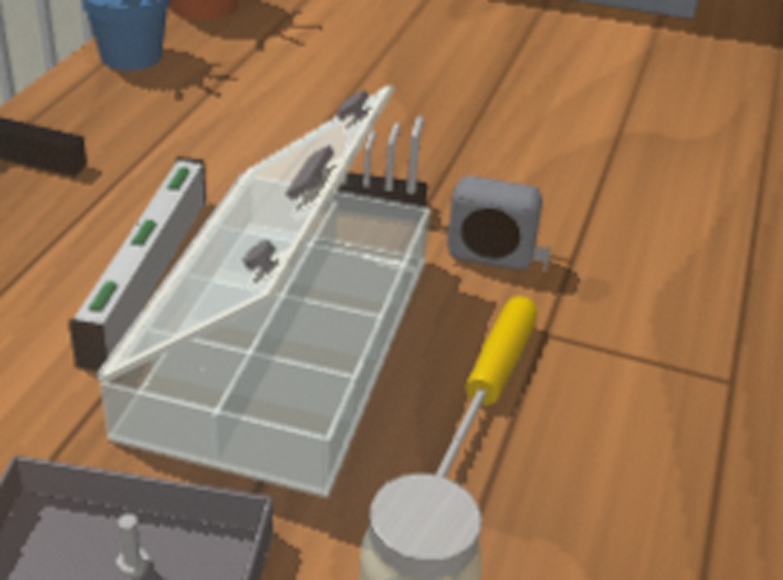

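The top view shows the flap's front edge from (199,195) to (321,187), the hinge at about (205,153) to (312,145), and the catches at (214,185), (259,182) and (304,179). The side view shows the box's front-left corner at (262,270). I'll fit the box pose to these points.

```bash
cat > fit.py <<'E'
from h import *
from scipy.optimize import least_squares
def box(p,q):
    x,y,w=p[:3]; c,s=np.cos(w),np.sin(w); return np.array([x+c*q[0]-s*q[1],y+s*q[0]+c*q[1],q[2]])
def flap(p,d,yy,h): # d from hinge, h above mid-plane
    a=p[3]; return box(p,[75-d*np.cos(a)+h*np.sin(a)*1, yy, 52+d*np.sin(a)+h*np.cos(a)])
T=lambda u,v:(150+u/3,90+v/3)
S=lambda u,v:(150+u/2.9,100+v/2.9)
if __name__=='__main__':
    F=[('top0',T(147,317),(150,130,2)),('top0',T(515,290),(150,-130,2)),('side0',S(268,293),(150,130,2)),('side0',S(391,88),(150,-130,2)),
     ('top0',T(328,274),(134,0,13.8)),('top0',T(193,284),(134,95,13.8)),('top0',T(462,263),(134,-95,13.8)),
     ('side0',S(317,163),(134,0,13.8)),('side0',S(262,250),(134,95,13.8)),('side0',S(356,100),(134,-95,13.8))]
    B=[('side0',S(325,494),(-75,130,0)),('side0',S(330,440),(-75,130,50)),('top0',T(498,355),(-75,-130,50)),('top0',T(173,378),(-75,130,50)),('side0',S(430,209),(-75,-130,50)),('side0',S(108,438),(75,130,0))]
    def r(p):
        return np.concatenate([proj(t,flap(p,*q))-uv for t,uv,q in F]+[proj(t,box(p,q))-uv for t,uv,q in B])
    s=least_squares(r,[450,0,0,.6],loss='soft_l1',x_scale=[10,10,.1,.1]); p=s.x
    print(p, np.degrees(p[2])); print(r(p).reshape(-1,2).round(1))
    np.save('p.npy',p)
    for n,yy in(('bar',0),('round',95),('square',-95)):
        print(n,'open',flap(p,134,yy,15.8).round(1)); q=p.copy(); q[3]=0; print('  shut',flap(q,134,yy,15.8).round(1))
    print('front',flap(p,150,0,2).round(1))
    for n,uv,z in(('tape',T(535,400),66),('jar',T(87,474),85),('hex',T(600,303),79),('scr',T(380,460),25)): print(n,atz('top0',*uv,z).round(0))
E
python3 fit.py
```

```text
[5.54827570e+02 9.18212235e+01 6.77450121e-02 7.01164254e-01] 3.881503276255616
[[-0.6 -0.5]
 [ 0.6 -0.2]
 [ 0.4 -0.1]
 [ 0.8 -1.6]
 [ 0.1  0.3]
 [ 0.3  0.1]
 [ 0.6  0.8]
 [-2.3  2.2]
 [-1.4  0.6]
 [-1.   0.8]
 [ 0.9  1.2]
 [-0.1 -0. ]
 [ 1.6 -0.3]
 [ 0.1 -0.4]
 [ 0.7 -0.3]
 [-0.   0.3]]
bar open [537.7  90.7 150.5]
  shut [496.   87.8  67.8]
round open [531.2 185.4 150.5]
  shut [489.5 182.6  67.8]
square open [544.1  -4.1 150.5]
  shut [502.4  -7.   67.8]
front [516.6  89.2 150.3]
tape [452. -65.  66.]
jar [396. 273.  85.]
hex [ 525. -113.   79.]
scr [406.  53.  25.]
```

Request:
drive_tool([
  {"claw":1,"dx":0,"dy":0,"dz":0,"yaw":0.84},
  {"claw":1,"dx":0,"dy":0,"dz":0,"yaw":0.84},
  {"claw":1,"dx":0.75,"dy":-1,"dz":0,"yaw":0},
  {"claw":1,"dx":0.75,"dy":-1,"dz":0,"yaw":0},
  {"claw":1,"dx":0.75,"dy":-1,"dz":0,"yaw":0},
], grip_force=10)

```text
time_s: 0.72
ee_pos: [220.7, -481.6, 210.4]
ee_rot: [-179.6, 0.1, 3.1]
force: [-0.3, 0.7, 0.4]
gripper_width: 44.2
```

Request:
drive_tool([
  {"claw":1,"dx":0.75,"dy":-1,"dz":0,"yaw":0},
  {"claw":1,"dx":0.75,"dy":-1,"dz":0,"yaw":0},
  {"claw":1,"dx":0.75,"dy":-1,"dz":0,"yaw":0},
  {"claw":1,"dx":0.75,"dy":-1,"dz":0,"yaw":0},
  {"claw":1,"dx":0.75,"dy":-1,"dz":0,"yaw":0},
])

```text
time_s: 1.35
ee_pos: [291.4, -372.7, 209.0]
ee_rot: [-179.4, 0.2, 3.1]
force: [1.1, 0.4, -0.3]
gripper_width: 0.7
```

Request:
drive_tool([
  {"claw":1,"dx":0.75,"dy":-1,"dz":0,"yaw":0},
  {"claw":1,"dx":0.75,"dy":-1,"dz":0,"yaw":0},
  {"claw":1,"dx":0.75,"dy":-1,"dz":0,"yaw":0},
  {"claw":1,"dx":0.75,"dy":-1,"dz":0,"yaw":0},
  {"claw":1,"dx":0.75,"dy":-1,"dz":0,"yaw":0},
])

```text
time_s: 1.98
ee_pos: [361.8, -264.2, 208.2]
ee_rot: [-179.2, 0.4, 3.1]
force: [0.4, -0.7, 0.2]
gripper_width: 0.5
```

Request:
drive_tool([
  {"claw":1,"dx":0.75,"dy":-1,"dz":0,"yaw":0},
  {"claw":1,"dx":0.75,"dy":-1,"dz":0,"yaw":0},
  {"claw":1,"dx":0.75,"dy":-1,"dz":0,"yaw":0},
  {"claw":1,"dx":0.75,"dy":-1,"dz":0,"yaw":0},
  {"claw":1,"dx":0.75,"dy":-1,"dz":0,"yaw":0},
])

```text
time_s: 2.6
ee_pos: [432.1, -155.9, 207.5]
ee_rot: [-179.1, 0.6, 3.1]
force: [-1.2, -0.8, 1.5]
gripper_width: 0.7
```

Request:
drive_tool([
  {"claw":1,"dx":0.75,"dy":-1,"dz":0,"yaw":0},
  {"claw":1,"dx":0.75,"dy":-1,"dz":0,"yaw":0},
  {"claw":1,"dx":0.75,"dy":-1,"dz":0,"yaw":0},
  {"claw":1,"dx":0.75,"dy":-1,"dz":0,"yaw":0},
  {"claw":1,"dx":0.75,"dy":-1,"dz":0,"yaw":0},
])

```text
time_s: 3.22
ee_pos: [502.3, -48.0, 206.4]
ee_rot: [-179.1, 0.8, 3.1]
force: [-0.6, -0.5, 0.0]
gripper_width: 0.4
```

Request:
drive_tool([
  {"claw":1,"dx":0.75,"dy":-1,"dz":0,"yaw":0},
  {"claw":1,"dx":0.75,"dy":-1,"dz":0,"yaw":0},
  {"claw":1,"dx":0.75,"dy":-1,"dz":0,"yaw":0},
  {"claw":1,"dx":0.6,"dy":-0.8,"dz":0.3,"yaw":0},
  {"claw":1,"dx":0,"dy":0,"dz":0.5,"yaw":0},
])

```text
time_s: 3.85
ee_pos: [556.1, 35.1, 188.4]
ee_rot: [-179.1, 1.0, 3.2]
force: [-0.7, 0.2, -0.1]
gripper_width: 0.6
```

Request:
drive_tool([
  {"claw":1,"dx":0.3,"dy":-0.4,"dz":0.5,"yaw":0},
  {"claw":1,"dx":0.05,"dy":-0.1,"dz":0.8,"yaw":0},
  {"claw":1,"dx":0,"dy":0,"dz":0.5,"yaw":0},
])

```text
time_s: 4.22
ee_pos: [560.4, 45.3, 148.7]
ee_rot: [-179.1, 1.2, 3.1]
force: [-0.2, -0.5, 0.2]
gripper_width: 0.6
```

Run:
```python
from h import *
snap('side','side1');snap('top','top1')
a=cv2.imread('pics/side1.png')[90:290,140:410];b=cv2.imread('pics/top1.png')[90:290,150:400]
cv2.imwrite('pics/s1c.png',cv2.resize(a,None,fx=2.9,fy=2.9)); cv2.imwrite('pics/t1c.png',cv2.resize(b,None,fx=3,fy=3))
print(telemetry.state()['ee_pos'])
```

```text
[560.01201615  45.2266046  148.62177565]
```

View pics/s1c.png

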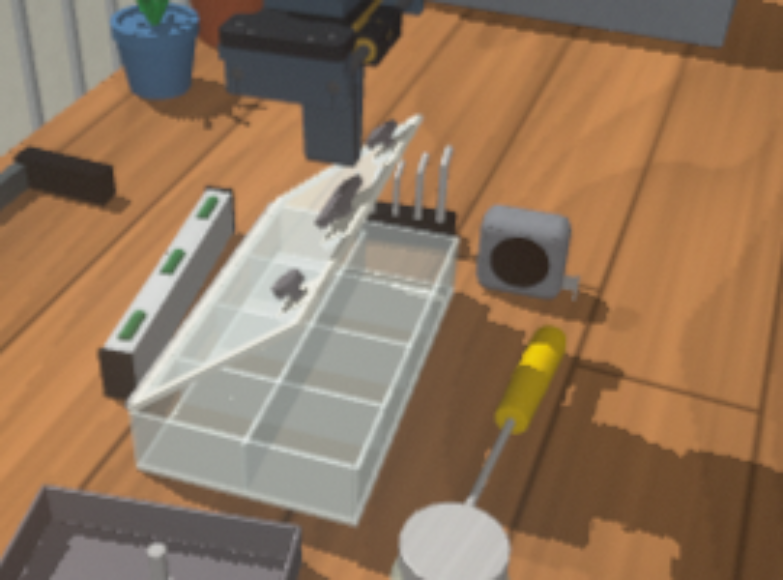

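View pics/t1c.png

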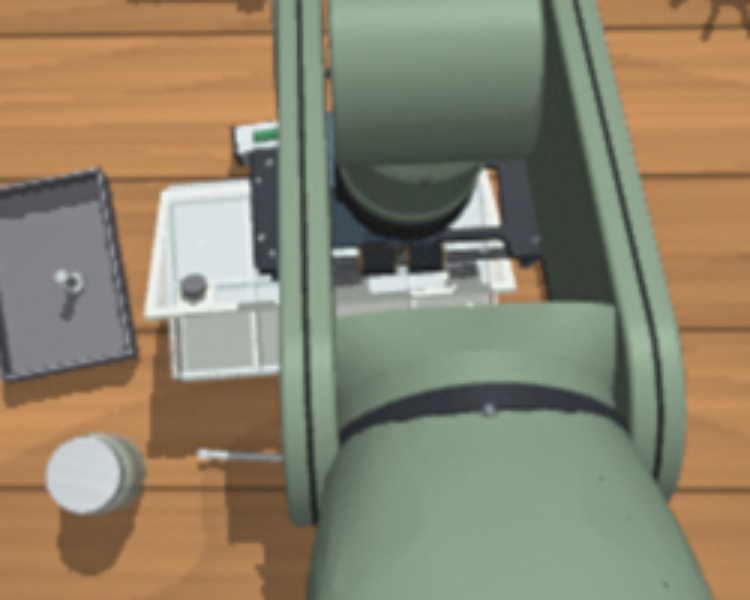

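The tip sits 20 mm above the bare flap, between the bar and the square catch. Next I'll go down gently.

Request:
drive_tool([
  {"claw":1,"dx":0,"dy":0,"dz":0.4,"yaw":0},
  {"claw":1,"dx":0,"dy":0,"dz":0.3,"yaw":0},
  {"claw":1,"dx":0,"dy":0,"dz":0.2,"yaw":0},
])

```text
time_s: 4.7
ee_pos: [560.2, 45.0, 130.6]
ee_rot: [-179.1, 1.1, 3.1]
force: [-0.2, -0.0, 1.0]
gripper_width: 0.4
```

Request:
drive_tool([
  {"claw":1,"dx":-0.1,"dy":0,"dz":0.2,"yaw":0},
  {"claw":1,"dx":-0.15,"dy":0,"dz":0.2,"yaw":0},
])

```text
time_s: 4.95
ee_pos: [555.3, 44.8, 122.5]
ee_rot: [-179.1, 1.1, 3.1]
force: [-0.3, 1.3, -0.0]
gripper_width: 0.7
```

Request:
drive_tool([
  {"claw":1,"dx":-0.15,"dy":0,"dz":0.25,"yaw":0},
  {"claw":1,"dx":-0.15,"dy":0,"dz":0.25,"yaw":0},
  {"claw":1,"dx":-0.15,"dy":0,"dz":0.25,"yaw":0},
])

```text
time_s: 5.32
ee_pos: [545.4, 44.4, 107.0]
ee_rot: [-179.1, 1.0, 3.1]
force: [0.7, -0.1, 0.4]
gripper_width: 0.4
```

Request:
drive_tool([
  {"claw":1,"dx":-0.1,"dy":0,"dz":0.25,"yaw":0},
  {"claw":1,"dx":-0.1,"dy":0,"dz":0.25,"yaw":0},
  {"claw":1,"dx":-0.05,"dy":0,"dz":0.25,"yaw":0},
])

```text
time_s: 5.7
ee_pos: [539.4, 44.4, 90.9]
ee_rot: [-179.1, 1.1, 3.1]
force: [0.7, -0.6, 0.1]
gripper_width: 0.3
```

Run:
```python
from h import *
snap('side','side2')
a=cv2.imread('pics/side2.png')[90:290,140:410]
cv2.imwrite('pics/s2c.png',cv2.resize(a,None,fx=2.9,fy=2.9)); print(telemetry.state()['force'])
```

```text
[-0.37476964  0.2323044  -0.83459133]
```

View pics/s2c.png

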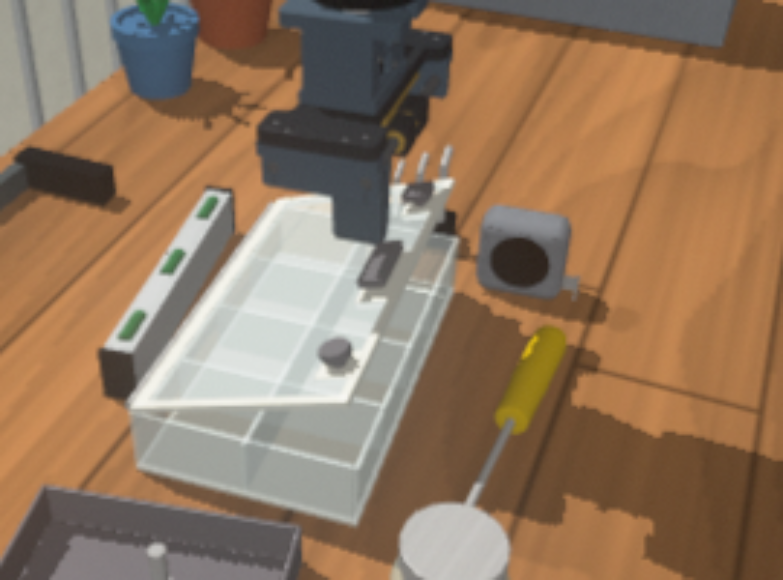

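The flap is following, now at about 0.35 rad. The box's corner is still at the same pixel.

Request:
drive_tool([
  {"claw":1,"dx":-0.05,"dy":0,"dz":0.25,"yaw":0},
  {"claw":1,"dx":0,"dy":0,"dz":0.25,"yaw":0},
  {"claw":1,"dx":0,"dy":0,"dz":0.25,"yaw":0},
  {"claw":1,"dx":0,"dy":0,"dz":0.25,"yaw":0},
])

```text
time_s: 6.25
ee_pos: [537.5, 44.7, 69.1]
ee_rot: [-179.1, 1.1, 3.1]
force: [0.0, 0.2, 0.3]
gripper_width: 0.8
```

Request:
drive_tool([
  {"claw":1,"dx":0,"dy":0,"dz":0.15,"yaw":0},
  {"claw":1,"dx":0,"dy":0,"dz":0.1,"yaw":0},
])

```text
time_s: 6.5
ee_pos: [537.3, 44.8, 63.4]
ee_rot: [-179.1, 1.2, 3.1]
force: [-0.8, 0.2, 0.5]
gripper_width: 0.7
```

Request:
drive_tool([
  {"claw":1,"dx":0,"dy":0,"dz":0.1,"yaw":0},
  {"claw":1,"dx":0,"dy":0,"dz":0.1,"yaw":0},
  {"claw":1,"dx":0,"dy":0,"dz":0.1,"yaw":0},
])

```text
time_s: 6.88
ee_pos: [537.4, 44.9, 57.2]
ee_rot: [-179.1, 1.1, 3.1]
force: [-0.5, -0.2, -0.1]
gripper_width: 0.2
```

Request:
drive_tool([
  {"claw":1,"dx":0,"dy":0,"dz":0.05,"yaw":0},
])

```text
time_s: 7.0
ee_pos: [537.3, 44.9, 56.1]
ee_rot: [-179.1, 1.1, 3.1]
force: [-0.2, -0.0, -0.2]
gripper_width: 0.7
```

Request:
drive_tool([
  {"claw":1,"dx":0,"dy":0,"dz":0.05,"yaw":0},
])

```text
time_s: 7.12
ee_pos: [537.3, 44.9, 55.0]
ee_rot: [-179.1, 1.1, 3.1]
force: [-0.7, -0.6, 0.8]
gripper_width: 0.7
```

Request:
drive_tool([
  {"claw":1,"dx":0,"dy":0,"dz":0.05,"yaw":0},
])

```text
time_s: 7.25
ee_pos: [537.3, 44.9, 54.4]
ee_rot: [-179.1, 1.1, 3.1]
force: [-2.7, 0.7, 7.7]
gripper_width: 0.7
```

Request:
drive_tool([
  {"claw":1,"dx":0,"dy":0,"dz":0.05,"yaw":0},
])

```text
time_s: 7.38
ee_pos: [537.4, 44.9, 54.3]
ee_rot: [-179.1, 1.1, 3.1]
force: [-2.4, -0.3, 10.5]
gripper_width: 0.7
```

The stop came at z 54.3 with 10 N, so the flap is shut. I'll back off and look.

Request:
drive_tool([
  {"claw":1,"dx":0,"dy":0,"dz":-0.3,"yaw":0},
  {"claw":1,"dx":0,"dy":0,"dz":-1,"yaw":0},
  {"claw":1,"dx":0,"dy":0,"dz":-0.7,"yaw":0},
])

```text
time_s: 7.75
ee_pos: [537.7, 44.3, 94.9]
ee_rot: [-179.1, 1.2, 3.1]
force: [0.0, 1.0, -1.1]
gripper_width: 0.9
```

Run:
```python
from h import *
snap('side','side3')
p=np.load('p.npy').copy(); p[3]=0
from fit import flap
for y in(0,95,-95):print((proj('side3',flap(p,134,y,15.8))-[140,90])*2.9)
for y in(130,-130):print((proj('side3',flap(p,150,y,2))-[140,90])*2.9)
a=cv2.imread('pics/side3.png')[90:290,140:410]
cv2.imwrite('pics/s3c.png',cv2.resize(a,None,fx=2.9,fy=2.9)); print(telemetry.state()['ee_pos'])
```

```text
[395.05685859 311.92354005]
[351.57103564 402.23323689]
[430.70985801 237.88075205]
[358.72680274 464.12978578]
[461.34364696 232.79472094]
[538.73041843  44.3634911   96.58460023]
```

View pics/s3c.png

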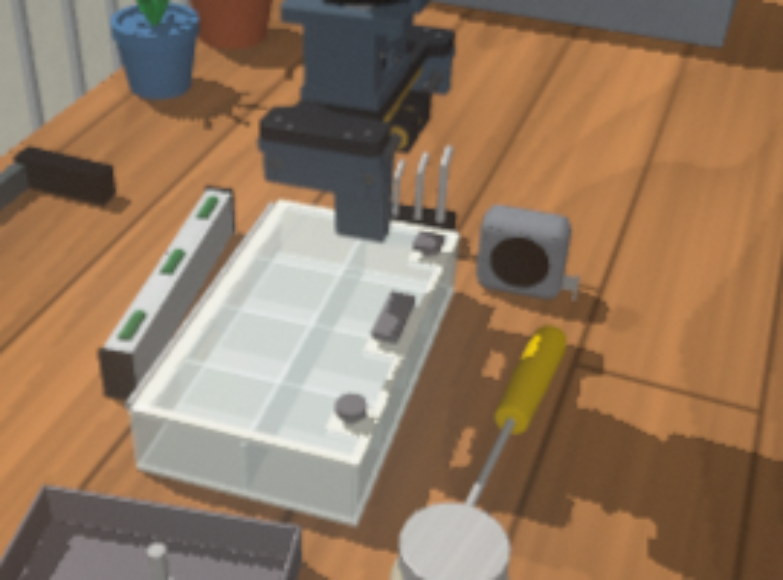

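Shut. The catches are up at (398,312), (351,405) and (430,240) in the crop, which agrees with the model. I'll move to the bar.

Request:
drive_tool([
  {"claw":1,"dx":-0.7,"dy":-0.8,"dz":0,"yaw":0},
  {"claw":1,"dx":-0.7,"dy":-0.8,"dz":0,"yaw":0},
  {"claw":1,"dx":-0.7,"dy":-0.8,"dz":0,"yaw":0},
  {"claw":1,"dx":0,"dy":0,"dz":0.2,"yaw":0},
])

```text
time_s: 8.3
ee_pos: [488.9, 93.8, 93.1]
ee_rot: [-179.1, 1.2, 3.1]
force: [-0.0, -0.7, 0.3]
gripper_width: 0.5
```

Request:
drive_tool([
  {"claw":1,"dx":0.35,"dy":0.3,"dz":0.2,"yaw":0},
  {"claw":1,"dx":0,"dy":0,"dz":0.5,"yaw":0},
  {"claw":1,"dx":0,"dy":0,"dz":0.3,"yaw":0},
])

```text
time_s: 8.68
ee_pos: [496.9, 87.9, 71.1]
ee_rot: [-179.1, 1.1, 3.2]
force: [-0.6, 0.4, 0.7]
gripper_width: 0.6
```

Request:
drive_tool([
  {"claw":1,"dx":0,"dy":0,"dz":0.1,"yaw":0},
])

```text
time_s: 8.8
ee_pos: [496.8, 87.5, 68.2]
ee_rot: [-179.1, 1.2, 3.1]
force: [0.5, -0.2, 1.6]
gripper_width: 0.6
```

Request:
drive_tool([
  {"claw":1,"dx":0,"dy":0,"dz":0.05,"yaw":0},
  {"claw":1,"dx":0,"dy":0,"dz":0.05,"yaw":0},
  {"claw":1,"dx":0,"dy":0,"dz":0.05,"yaw":0},
])

```text
time_s: 9.18
ee_pos: [496.8, 87.6, 65.8]
ee_rot: [-179.1, 1.2, 3.1]
force: [-1.8, 0.1, 3.5]
gripper_width: 0.7
```

Request:
drive_tool([
  {"claw":1,"dx":0,"dy":0,"dz":0.05,"yaw":0},
  {"claw":1,"dx":0,"dy":0,"dz":0.05,"yaw":0},
])

```text
time_s: 9.43
ee_pos: [496.8, 87.6, 64.1]
ee_rot: [-179.1, 1.2, 3.1]
force: [-0.5, 0.5, 2.8]
gripper_width: 0.4
```

Request:
drive_tool([
  {"claw":1,"dx":0,"dy":0,"dz":0.05,"yaw":0},
  {"claw":1,"dx":0,"dy":0,"dz":0.05,"yaw":0},
])

```text
time_s: 9.68
ee_pos: [496.8, 87.6, 62.1]
ee_rot: [-179.1, 1.2, 3.1]
force: [-0.7, -0.6, 4.4]
gripper_width: 0.2
```

Request:
drive_tool([
  {"claw":1,"dx":0,"dy":0,"dz":0.05,"yaw":0},
])

```text
time_s: 9.8
ee_pos: [496.9, 87.5, 61.8]
ee_rot: [-179.1, 1.2, 3.1]
force: [-3.4, -1.0, 14.7]
gripper_width: 0.4
```

Request:
drive_tool([
  {"claw":1,"dx":0,"dy":0,"dz":0.05,"yaw":0},
])

```text
time_s: 9.93
ee_pos: [496.9, 87.6, 61.8]
ee_rot: [-179.1, 1.1, 3.1]
force: [-3.5, -0.5, 13.9]
gripper_width: 0.2
```

The bar reached its hard stop at z 61.8. Next is the round catch.

Request:
drive_tool([
  {"claw":1,"dx":0,"dy":0,"dz":-0.5,"yaw":0},
  {"claw":1,"dx":0,"dy":0,"dz":-0.7,"yaw":0},
  {"claw":1,"dx":0,"dy":-1,"dz":-0.2,"yaw":0},
  {"claw":1,"dx":0,"dy":-1,"dz":0,"yaw":0},
  {"claw":1,"dx":0,"dy":-1,"dz":0,"yaw":0},
])

```text
time_s: 10.55
ee_pos: [496.0, 147.6, 93.6]
ee_rot: [-179.1, 0.9, 2.9]
force: [0.5, -0.8, 0.7]
gripper_width: 0.8
```

Request:
drive_tool([
  {"claw":1,"dx":0,"dy":-0.9,"dz":0,"yaw":0},
  {"claw":1,"dx":0,"dy":-0.4,"dz":0,"yaw":0},
  {"claw":1,"dx":0,"dy":0,"dz":0,"yaw":0},
])

```text
time_s: 10.92
ee_pos: [495.1, 175.7, 94.8]
ee_rot: [-179.1, 0.8, 3.1]
force: [-0.3, 0.1, -0.4]
gripper_width: 0.7
```

Request:
drive_tool([
  {"claw":1,"dx":-0.26,"dy":-0.36,"dz":0.2,"yaw":0},
  {"claw":1,"dx":0,"dy":0,"dz":0.4,"yaw":0},
  {"claw":1,"dx":0,"dy":0,"dz":0.3,"yaw":0},
  {"claw":1,"dx":0,"dy":0,"dz":0.1,"yaw":0},
])

```text
time_s: 11.42
ee_pos: [488.3, 182.0, 73.2]
ee_rot: [-179.2, 0.9, 3.0]
force: [-0.3, -0.6, 0.2]
gripper_width: 0.4
```

Request:
drive_tool([
  {"claw":1,"dx":0.05,"dy":0,"dz":0.1,"yaw":0},
  {"claw":1,"dx":0,"dy":0,"dz":0.1,"yaw":0},
  {"claw":1,"dx":0,"dy":0,"dz":0.05,"yaw":0},
  {"claw":1,"dx":0,"dy":0,"dz":0.05,"yaw":0},
])

```text
time_s: 11.92
ee_pos: [489.5, 181.8, 67.3]
ee_rot: [-179.2, 0.9, 2.9]
force: [-1.3, 0.2, 3.2]
gripper_width: 0.3
```

Request:
drive_tool([
  {"claw":1,"dx":0,"dy":0,"dz":0.05,"yaw":0},
  {"claw":1,"dx":0,"dy":0,"dz":0.05,"yaw":0},
  {"claw":1,"dx":0,"dy":0,"dz":0.05,"yaw":0},
])

```text
time_s: 12.3
ee_pos: [489.5, 181.8, 64.8]
ee_rot: [-179.2, 0.9, 3.0]
force: [-1.8, 0.1, 3.9]
gripper_width: 0.3
```

Request:
drive_tool([
  {"claw":1,"dx":0,"dy":0,"dz":0.05,"yaw":0},
  {"claw":1,"dx":0,"dy":0,"dz":0.05,"yaw":0},
])

```text
time_s: 12.55
ee_pos: [489.5, 181.8, 62.7]
ee_rot: [-179.2, 0.9, 3.0]
force: [-1.8, -0.3, 3.5]
gripper_width: 0.4
```

Request:
drive_tool([
  {"claw":1,"dx":0,"dy":0,"dz":0.05,"yaw":0},
])

```text
time_s: 12.68
ee_pos: [489.5, 181.8, 61.9]
ee_rot: [-179.2, 0.9, 3.0]
force: [-2.9, -0.4, 11.3]
gripper_width: 0.4
```

Request:
drive_tool([
  {"claw":1,"dx":0,"dy":0,"dz":0.05,"yaw":0},
])

```text
time_s: 12.8
ee_pos: [489.5, 181.9, 61.8]
ee_rot: [-179.2, 0.9, 3.0]
force: [-3.6, -1.2, 14.3]
gripper_width: 0.4
```

The round catch is down. Now the square one.

Request:
drive_tool([
  {"claw":1,"dx":0,"dy":0,"dz":-0.5,"yaw":0},
  {"claw":1,"dx":0,"dy":0,"dz":-0.8,"yaw":0},
  {"claw":1,"dx":0,"dy":1,"dz":-0.2,"yaw":0},
  {"claw":1,"dx":0,"dy":1,"dz":0,"yaw":0},
  {"claw":1,"dx":0,"dy":1,"dz":0,"yaw":0},
])

```text
time_s: 13.42
ee_pos: [493.5, 118.7, 90.6]
ee_rot: [-179.2, 0.8, 3.1]
force: [0.4, 0.1, 0.2]
gripper_width: 0.5
```

Request:
drive_tool([
  {"claw":1,"dx":0.1,"dy":1,"dz":0,"yaw":0},
  {"claw":1,"dx":0,"dy":1,"dz":0,"yaw":0},
  {"claw":1,"dx":0,"dy":1,"dz":0,"yaw":0},
  {"claw":1,"dx":0,"dy":1,"dz":0,"yaw":0},
  {"claw":1,"dx":0,"dy":0.6,"dz":0,"yaw":0},
])

```text
time_s: 14.05
ee_pos: [498.0, 17.6, 86.8]
ee_rot: [-179.3, 1.1, 2.9]
force: [-0.4, -0.1, -0.2]
gripper_width: 0.8
```

Request:
drive_tool([
  {"claw":1,"dx":0.1,"dy":0.7,"dz":0,"yaw":0},
  {"claw":1,"dx":0.05,"dy":0.4,"dz":0,"yaw":0},
  {"claw":1,"dx":0,"dy":0,"dz":0.2,"yaw":0},
])

```text
time_s: 14.42
ee_pos: [502.3, -6.6, 82.1]
ee_rot: [-179.3, 1.1, 2.8]
force: [0.9, 0.4, 0.5]
gripper_width: 0.3
```

Request:
drive_tool([
  {"claw":1,"dx":0,"dy":0,"dz":0.3,"yaw":0},
  {"claw":1,"dx":0,"dy":0,"dz":0.2,"yaw":0},
  {"claw":1,"dx":0,"dy":0,"dz":0.1,"yaw":0},
  {"claw":1,"dx":0,"dy":0,"dz":0.05,"yaw":0},
])

```text
time_s: 14.92
ee_pos: [501.5, -5.3, 67.7]
ee_rot: [-179.3, 1.2, 2.9]
force: [-0.9, -1.0, 3.4]
gripper_width: 0.2
```

Request:
drive_tool([
  {"claw":1,"dx":0,"dy":0,"dz":0.05,"yaw":0},
  {"claw":1,"dx":0,"dy":0,"dz":0.05,"yaw":0},
  {"claw":1,"dx":0,"dy":0,"dz":0.05,"yaw":0},
])

```text
time_s: 15.3
ee_pos: [501.5, -5.4, 65.5]
ee_rot: [-179.3, 1.1, 3.0]
force: [-1.4, -0.8, 3.4]
gripper_width: 0.5
```

Request:
drive_tool([
  {"claw":1,"dx":0,"dy":0,"dz":0.05,"yaw":0},
  {"claw":1,"dx":0,"dy":0,"dz":0.05,"yaw":0},
])

```text
time_s: 15.55
ee_pos: [501.5, -5.4, 63.5]
ee_rot: [-179.3, 1.1, 3.0]
force: [-0.9, -1.7, 3.7]
gripper_width: 0.2
```

Request:
drive_tool([
  {"claw":1,"dx":0,"dy":0,"dz":0.05,"yaw":0},
  {"claw":1,"dx":0,"dy":0,"dz":0.05,"yaw":0},
])

```text
time_s: 15.8
ee_pos: [501.6, -5.4, 61.9]
ee_rot: [-179.3, 1.1, 3.0]
force: [-3.6, -0.7, 12.7]
gripper_width: 0.2
```

Request:
drive_tool([
  {"claw":1,"dx":0,"dy":0,"dz":0.05,"yaw":0},
])

```text
time_s: 15.92
ee_pos: [501.6, -5.4, 61.8]
ee_rot: [-179.3, 1.1, 3.0]
force: [-4.1, -1.4, 14.7]
gripper_width: 0.5
```

All three catches reached their stops. I'll lift away and check.

Request:
drive_tool([
  {"claw":1,"dx":0,"dy":0,"dz":-0.5,"yaw":0},
  {"claw":1,"dx":0,"dy":0,"dz":-1,"yaw":0},
  {"claw":1,"dx":0,"dy":0,"dz":-1,"yaw":0},
  {"claw":1,"dx":0,"dy":0,"dz":-1,"yaw":0},
  {"claw":1,"dx":0,"dy":0,"dz":-1,"yaw":0},
])

```text
time_s: 16.55
ee_pos: [502.9, -5.7, 152.5]
ee_rot: [-179.2, 1.3, 2.9]
force: [0.7, 0.3, -0.6]
gripper_width: 0.2
```

Request:
drive_tool([
  {"claw":1,"dx":0,"dy":0,"dz":-1,"yaw":0},
  {"claw":1,"dx":-0.5,"dy":1,"dz":-0.5,"yaw":0},
  {"claw":1,"dx":-0.5,"dy":1,"dz":0,"yaw":0},
  {"claw":1,"dx":-0.5,"dy":1,"dz":0,"yaw":0},
  {"claw":1,"dx":-0.5,"dy":1,"dz":0,"yaw":0},
])

```text
time_s: 17.18
ee_pos: [469.4, -88.4, 184.6]
ee_rot: [-179.2, 0.9, 3.1]
force: [0.4, 0.3, 0.4]
gripper_width: 0.5
```

Request:
drive_tool([
  {"claw":1,"dx":-0.5,"dy":1,"dz":0,"yaw":0},
  {"claw":1,"dx":-0.5,"dy":1,"dz":0,"yaw":0},
  {"claw":1,"dx":-0.5,"dy":1,"dz":0,"yaw":0},
  {"claw":1,"dx":-0.5,"dy":1,"dz":0,"yaw":0},
  {"claw":1,"dx":0,"dy":0,"dz":0,"yaw":0},
])

```text
time_s: 17.8
ee_pos: [432.9, -173.3, 183.6]
ee_rot: [-179.1, 0.8, 3.0]
force: [0.4, -0.6, -0.1]
gripper_width: 0.2
```

Run:
```python
from h import *
snap('side','side4');snap('top','top4')
crop('side4',140,90,410,290,2.9,'s4c'); crop('top4',150,90,400,280,3,'t4c'); s=telemetry.state(); print(s['time_s'],s['ee_pos'])
```

```text
17.9 [ 433.31341411 -172.31811297  183.66522675]
```

View pics/s4c.png

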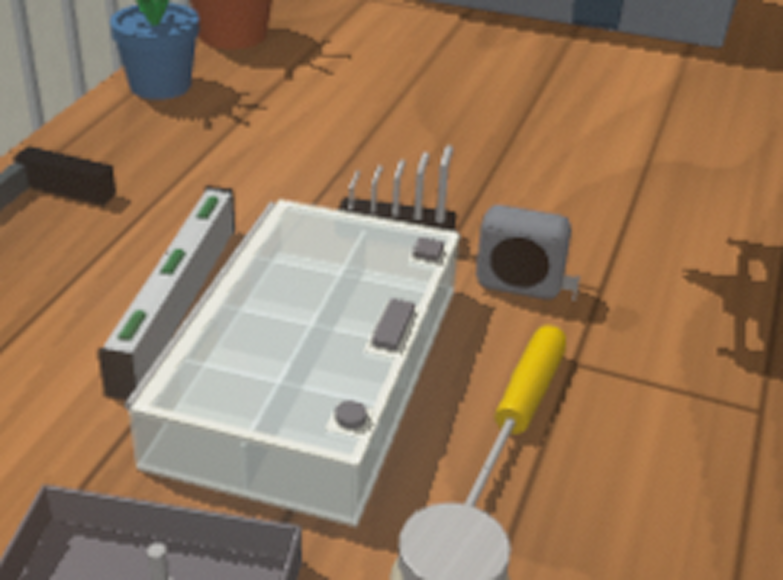

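View pics/t4c.png

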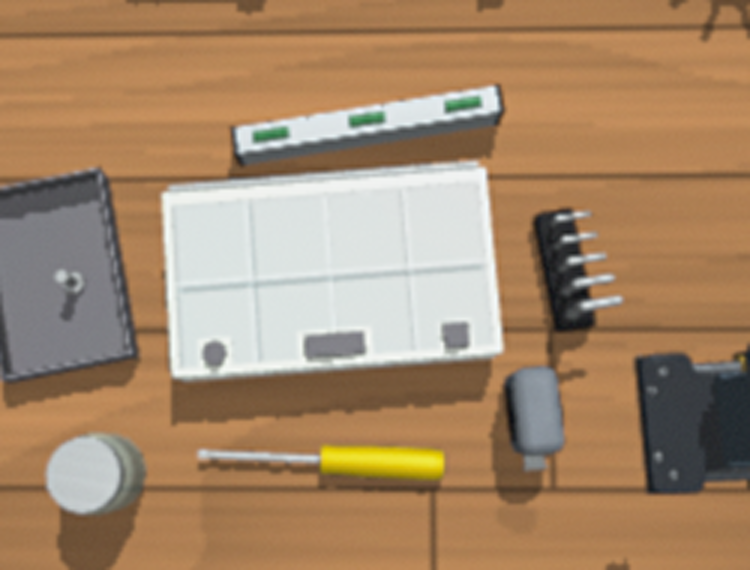

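The flap is shut and all three catches sit low. The box corner (357,522 in the side crop) and the bystanders are where they were, and the arm is clear.

```bash
python3 -c "
from workcell import job
print(job.job_done())"
```

```text
the job is handed in; nothing more can be done
None
```

I closed the flap with the shut fingertips, pushing on bare plastic between the bar and square catches. Then I pressed the bar, round and square catches in that order, and handed the job in at about 18 s of the 51 s allowed.

- **Flap:** it stopped at z = 54.3 mm under about 10 N (54 mm expected when shut). A picture taken right after showed it shut, with all three catches still up.
- **Catches:** each moved at about 3.5 N from z ≈ 68 mm to a hard stop at 61.8 mm, the full 6 mm.
- **Force:** the highest reading was about 15 N, against the 30 N limit.
- **Surroundings:** the last side and top pictures show the flap flat and the catches low. The box and the bystanders in view show no visible shift, and the arm is clear of everything.

No check failed or disagreed. The joint values themselves can't be read, so these results rest on tip heights, forces and pictures.

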